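# Clamp a glued clay dove whistle with a one-hand ratchet clamp

### The arm

A 7-joint arm with a two-finger parallel gripper is mounted at the origin on the work surface. World frame = base frame: x ahead of the robot, y to its left, z up, the work surface at z = 0. Lengths are in m, angles in rad, forces in N, time in s.
With the tool pointing down it reaches from about 0.425 to 0.925 m from the base axis. Payload 6.8 kg.
Tool frame: the origin (TCP) lies at the very end of the fingers, on their centre line; the grasp point (between the pads) lies 19 mm behind it (r.tcp_to_grasp is the distance from the TCP to the grasp point, in m); z points along the fingers, y is the line along which they close (so a half turn about z gives the same grasp; the last joint's range is limited). The gripper opens to 85 mm and grips with 20 to 120 N. Pads are 22 mm wide; open, the fingers measure 114 mm over their backs; the gripper's body (76 mm by 85 mm) begins 54 mm behind the grasp point. The pads swing forward as they close: fully open they stand 13 mm farther back than shut.
Start: joints at [1.039, 0.477, 0.022, 1.555, -0.011, 1.109, -0.083], TCP at [0.278, -0.615, 0.231] pointing down, gripper open.
Joint ranges: [-2.96, 2.96], [-0.34, 2.1], [-1.41, 1.46], [0.24, 2.44], [-1.37, 4.51], [0.17, 1.92], [-2.96, 2.96]. Speed limits (rad/s): [2.39, 2.39, 3.14, 3.14, 3.14, 3.14, 3.14].

### API

Orientations are given as a rotation vector (axis times angle).
In Python, from bench import r gives the robot as it stands.
- The arm moves only by the tool step_arm, never from a script. Its argument "moves" is a list of rows, each a list of 7 numbers: the shift along the tool's x, y, z in mm, then the turn, a rotation vector about the tool's x, y, z in rad, then the finger opening in mm, from 0 to 85.4. A call has 1 to 8 rows; each row is the pose to reach, as a shift and turn from the pose commanded when the call began, along the tool's axes at that moment; what a row does not reach only later rows make up. A row lasts 1/10 s, in which the tool goes at most 50 mm and 8.59 degrees, less where a joint would pass 70% of its speed; a pose out of reach is approached as far as the arm can. A call with a gripper value outside its range is refused whole. The fingers move at their own pace and stop on an object; "grip_force" is the grip in N (left out, the last holds). Time passes only in rows, so rows that repeat a pose let the fingers close. It gives the time, the measured TCP pose, the force, the opening and the grip force at its end, in the units of the state.
- r.get_obs(): the state, without advancing time (a new reading comes with each control period).
- r.grab_frame(name): name is "scene" or "side" or "wrist"; returns a dict with "image" (400x640x3 uint8, red, green, blue), "depth" (400x640 float32, m along the optical axis (not along the pixel's ray), 0 where there is no reading), "mtx" (3x3 intrinsics, pixels), "rvec" (rotation vector, rad) and "tvec" (3), from world to camera coordinates, as OpenCV has them. Camera axes: x right, y down, z forward; pixel columns grow to the right and rows downward; lengths in m; the calibration is good to about 2 mm. A picture is of the moment at which its call begins.
- r.hand_in(): hands the job in; it is judged then, once.
The state is a dict: "clock": time; "joints": joint angles; "qvel": joint speeds; "tau": joint torques, N m; "tcp_pos": TCP position; "orientation": TCP orientation; "contact_force": force on the tool from outside, world axes, zero at the start; "moment": the same for the moment, N m; "grip_width": finger opening in m; "gripper_force": force on a finger pad.
Only numpy, scipy, OpenCV 4.12 (cv2) and the standard library are available. Lean on these libraries where they do the work, as an engineer would, in place of code of your own. Each camera call takes 0.05 s, during which the arm holds its last target. There are 200 camera calls.

### The job

The two halves of the speckled cream dove whistle have just been glued: with a light grip, lift it and set it upright on the wooden bed of the bench clamp, centred between the two cork faces with its flat sides towards them, and let go of it. Then pump the clamp's orange trigger towards the handle post, again and again (never push the jaw itself), until the jaw's spring pad presses on the dove and its orange stem has sunk in about half way, so that the dove is held firmly between both cork faces without being crushed. Finish while still holding the trigger squeezed like that, and leave the other wares where they are.

Things in the scene. Friction and masses are not known exactly. Their poses are not given: they have to be found in the camera images.
- dove: dove to be clamped: cream clay, coloured speckles, brown seam, 130 g, fragile: pinch lightly (20 to 30 N; breaks above about 60 N a finger). Body a rounded block 56 (x) by 36 (y) by 34 mm high; head and tail stand on it, to 57 mm high; thin beak juts 8 mm past the +x end at 45 mm height. Pinch across the flat ends (x) about 22 mm up; flat sides (+y, -y) go to the cork. Origin: centre of underside
- clamp: bar clamp screwed to the counter; origin on the counter, z up, bar and jaw travel along its y. In its frame: bed top at z = 46 mm; fixed cork face at y = -30 mm, looking to +y; blue handle post at y = -146 to -128, x = -14 to 14, up to z = 158 mm (the highest part); blue head under the post and trigger up to z = 68 mm; base plate 100 by 290 mm
- anvil: the fixed blue jaw with a cork face 44 wide by 34 mm high; origin at the centre of the cork face, which looks along the clamp's +y
- bed: wooden bed on which the dove is to stand, 72 (x) by 150 mm (y) with an 18 mm slot along its middle; origin at the middle of its top, at y = +32 mm, z = 46 mm in the clamp's frame
- jaw: moving blue jaw on the toothed bar, top 88 mm above the counter; origin at bed level under the unpressed pad's face; axes as the clamp's. Closes along its -y: each squeeze carries it 1:1 with the trigger after 0 to 6 mm idle travel (next tooth). A 5 N brake keeps it where left; a pad pressed over 2.5 mm springs back to that when the trigger is let go. 65 to 90 mm between the faces at first
- pad_face: the cork pad on the moving jaw, 34 wide by 30 mm high, on an orange spring stem; origin at the centre of its face, which looks along the clamp's -y; 20 mm above the bed
- pad (a joint): how far the spring pad is pressed into the jaw, m: 0 free, 0.010 fully in (orange stem gone). 1.5 N to begin with, then 1.5 N per mm; when it is fully in the force rises hard and the dove is crushed above 30 N. Wanted: about 0.005
- trigger (a joint): travel of the trigger towards the handle post, m: 0 let go, 0.020 fully squeezed; a spring returns it (2 to 4 N). Force needed: that spring plus 5 N brake plus the pad's force, so about 17 N with the pad half in
- trigger_blade: the orange trigger, an upright blade 24 (x) by 12 (y) mm, from 60 to 158 mm above the counter; its origin is at counter height in the middle of the blade (at y = -90 mm in the clamp's frame when let go); its axes are the clamp's
- trigger_mid (a point): point on the trigger's outer face (facing the clamp's +y) at 140 mm height, where a finger presses: y = -84 mm in the clamp's frame when let go, -104 mm when squeezed. There are 37 mm free between this face and the fixed jaw, which is only 86 mm high
- handle_mid (a point): point on the handle post's outer face (facing the clamp's -y) at 140 mm height. Over handle and trigger it is 62 mm when let go and 42 mm when fully squeezed; a gripper from above closing along the clamp's y can straddle both, pads near the top (40 N from other parts of the hand on it is too much)
- donkey: bystander: pink clay donkey 95 mm long, 127 mm high; origin centre of underside
- cup: bystander: green glazed clay cup, 76 mm wide, 85 mm high; origin centre of underside
- plain_dove: bystander: plain terracotta dove whistle without speckles, same size as the other
- glue_jar: bystander: white glue jar with red cap, 56 mm wide, 75 mm high
- brush: bystander: brush lying on the counter
- rattle: bystander: small wooden rattle with clay beads lying on the counter, 185 mm long
There are look-alikes about, which are no part of the job. Several things look just like the dove: the one meant starts farthest from the robot's base.

How it is judged:
By the outcome, as a careful person would: the job done as asked, in the order asked, and still so for the second after the job is handed in, while the arm keeps its last pose, push and grip.
It also fails if it takes over 70 s, if anything falls off the work surface, if the arm or the gripper's body presses on something with over 40 N, if the wrist force passes 120 N, or if a joint passes its speed limit or range.

## Working session

There is one attempt and no reset: what is moved stays moved. The work goes in short steps, Python scripts to look and compute and a tool call to move; the robot and the scene stay as the last step left them, time stands still between calls to the robot, and variables do not carry over. Pictures are saved under pics/ and viewed, at most 10 in all, crops included, and the job is handed in when it is done.

Besides the shell and the picture viewer there is one more tool, called after "Request:" by a JSON object that holds its "op" and its "data". step_arm: Moves the arm, as the interface text tells. Its arguments: {"type":"object","properties":{"moves":{"type":"array","items":{"type":"array","items":{"type":"number"}}},"grip_force":{"type":"number"}},"required":["moves"]}

```bash
mkdir -p pics
cat > h.py <<'E'
import numpy as np, cv2
from bench import r
def grab(n):
    f=r.grab_frame(n); f['R']=cv2.Rodrigues(np.array(f['rvec'],float))[0]; f['t']=np.array(f['tvec'],float).reshape(3); return f
def cloud(f):
    d=f['depth']; K=f['mtx']; v,u=np.mgrid[:d.shape[0],:d.shape[1]]
    P=np.stack([(u-K[0,2])/K[0,0]*d,(v-K[1,2])/K[1,1]*d,d],-1)
    W=(P-f['t'])@f['R']; W[d==0]=np.nan; return W
def save(im,n): cv2.imwrite('pics/'+n,cv2.cvtColor(im,cv2.COLOR_RGB2BGR))
def tool():
    o=r.get_obs(); return np.array(o['tcp_pos']),cv2.Rodrigues(np.array(o['orientation'],float))[0],o
E
python3 - <<'E'
from h import *
a=grab('scene');b=grab('side')
np.savez('s0.npz',**{k+n:v[k] for n,v in(('a',a),('b',b)) for k in('image','depth','mtx','R','t')})
save(a['image'],'scene0.png');save(b['image'],'side0.png')
p,R,o=tool();print(o);print(R)
for f in(a,b):print(-f['R'].T@f['t'],f['mtx'])
E
```

```text
{'clock': 0.1, 'joints': array([ 1.03892596,  0.47771967,  0.02233014,  1.55631127, -0.01153375,
        1.10927615, -0.08311847]), 'qvel': array([-5.92608546e-04, -3.03178792e-03, -4.56983703e-04, -3.23482689e-03,
        5.37159574e-05, -1.07836799e-03, -4.11851318e-04]), 'tau': array([ 5.42439491e-03, -5.97760963e+01,  1.61459494e+00, -2.81954080e+01,
        1.29305638e-02,  5.10688842e-03,  8.63315222e-06]), 'tcp_pos': array([ 0.27736019, -0.61482729,  0.23043862]), 'orientation': array([-3.06983630e+00, -6.60361825e-01,  6.44338980e-04]), 'contact_force': array([ 0.20357253, -0.44063997,  0.48408533]), 'moment': array([0.04803676, 0.00453542, 0.00027326]), 'gripper_force': 0.0, 'grip_width': 0.0856090334190929}
[[ 9.11545824e-01  4.11197870e-01 -7.23667046e-04]
 [ 4.11198499e-01 -9.11544732e-01  1.41265316e-03]
 [-7.87749150e-05 -1.58526889e-03 -9.99998740e-01]]
[1.32823211 0.4010206  0.74485535] [[409.56188996   0.         316.89800192]
 [  0.         409.56188996 199.65569789]
 [  0.           0.           1.        ]]
[ 0.37464799 -0.63732873  0.84434596] [[388.86363744   0.         322.98719419]
 [  0.         388.86363744 197.18123279]
 [  0.           0.           1.        ]]
```

View pics/scene0.png

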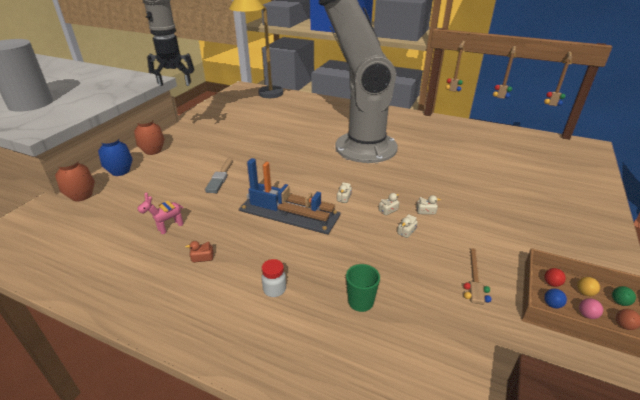

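View pics/side0.png

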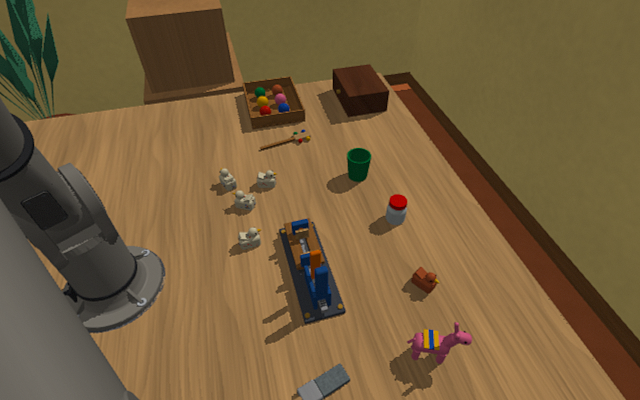

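The scene view shows four cream doves at about (344,192), (390,204), (407,226) and (428,205). In the side view they are at (250,238), (244,201), (266,178) and (227,179). The clamp is at scene (290,205), with the post at its left end. Next I measure all of these.

Run:
```python
from h import *
z=np.load('s0.npz')
for n in 'ab':
    f={k:z[k+n] for k in('image','depth','mtx','R','t')}
    W=cloud(f); im=f['image']; hsv=cv2.cvtColor(im,cv2.COLOR_RGB2HSV).astype(int)
    ok=(W[...,2]>.006)&(W[...,2]<.07)&(np.abs(W[...,1])<.8)&(W[...,0]>.25)&(W[...,0]<1)
    m=(ok&(hsv[...,2]>90)&(hsv[...,1]<110)).astype(np.uint8)
    c,l,s,ce=cv2.connectedComponentsWithStats(cv2.morphologyEx(m,cv2.MORPH_CLOSE,np.ones((3,3))))
    print(n)
    for i in range(1,c):
        if s[i,4]<60: continue
        P=W[(l==i)&ok]
        top=P[P[:,2]>.024]
        print(ce[i].round(),s[i,4],'c',((np.nanmin(P,0)+np.nanmax(P,0))/2).round(3),'zmax',np.nanmax(P[:,2]).round(3), 'dist',np.hypot(*np.nanmedian(P,0)[:2]).round(3))
    # clamp blue & orange
    for nm,mm in(('blue',(hsv[...,0]>100)&(hsv[...,0]<125)&(hsv[...,1]>140)),('orange',(hsv[...,0]<13)&(hsv[...,1]>190)&(hsv[...,2]>140))):
        ok2=(W[...,2]>.05)&(W[...,2]<.2)&(W[...,0]>.3)&(W[...,0]<.9)&(abs(W[...,1])<.5)
        m=(mm&ok2).astype(np.uint8); c,l,s,ce=cv2.connectedComponentsWithStats(m)
        for i in range(1,c):
            if s[i,4]<12: continue
            P=W[l==i]; print(nm,ce[i].round(),s[i,4],np.nanmin(P,0).round(3),np.nanmax(P,0).round(3),np.nanmedian(P,0).round(3))
a=z['imagea'];b=z['imageb']
x=cv2.resize(a[170:250,320:450],None,fx=5,fy=5,interpolation=cv2.INTER_CUBIC)[:, :650]
y=cv2.resize(b[155:255,200:330],None,fx=5,fy=5,interpolation=cv2.INTER_CUBIC)
save(cv2.resize(x,(800,492)),'cropA.png');save(y,'cropB.png')
```

```text
a
[128. 140.] 136 c [ 0.383 -0.797  0.039] zmax 0.07 dist 0.883
[ 91. 161.] 235 c [ 0.552 -0.768  0.039] zmax 0.07 dist 0.969
[218. 177.] 365 c [ 0.4   -0.371  0.016] zmax 0.025 dist 0.565
[ 53. 184.] 76 c [ 0.692 -0.798  0.038] zmax 0.068 dist 1.057
[343. 192.] 231 c [0.347 0.047 0.033] zmax 0.059 dist 0.37
[245. 200.] 69 c [ 0.512 -0.206  0.04 ] zmax 0.069 dist 0.549
[272. 191.] 60 c [ 0.481 -0.135  0.056] zmax 0.07 dist 0.496
[296. 203.] 167 c [ 0.481 -0.044  0.039] zmax 0.07 dist 0.491
[389. 204.] 306 c [0.355 0.188 0.033] zmax 0.059 dist 0.411
[427. 205.] 325 c [0.317 0.292 0.033] zmax 0.059 dist 0.436
[407. 226.] 304 c [0.431 0.263 0.033] zmax 0.06 dist 0.519
[273. 285.] 419 c [0.767 0.03  0.035] zmax 0.063 dist 0.782
[478. 292.] 312 c [0.582 0.474 0.012] zmax 0.019 dist 0.755
blue [257. 184.] 351 [ 0.468 -0.192  0.05 ] [ 0.509 -0.108  0.159] [ 0.499 -0.181  0.069]
blue [280. 194.] 32 [ 0.469 -0.119  0.054] [ 0.51  -0.088  0.088] [ 0.504 -0.091  0.081]
blue [316. 201.] 94 [0.464 0.008 0.054] [0.504 0.02  0.092] [0.492 0.016 0.078]
orange [273. 268.] 130 [0.741 0.01  0.064] [0.785 0.053 0.079] [0.765 0.033 0.075]
b
[226. 177.] 159 c [0.307 0.289 0.038] zmax 0.059 dist 0.421
[266. 177.] 178 c [0.423 0.262 0.033] zmax 0.058 dist 0.496
[245. 199.] 198 c [0.348 0.184 0.033] zmax 0.06 dist 0.395
[249. 236.] 241 c [0.343 0.044 0.033] zmax 0.059 dist 0.348
[323. 384.] 927 c [ 0.442 -0.361  0.018] zmax 0.023 dist 0.572
blue [299. 225.] 134 [0.456 0.    0.054] [0.498 0.018 0.091] [0.475 0.005 0.086]
blue [316. 280.] 689 [ 0.457 -0.199  0.05 ] [ 0.503 -0.088  0.16 ] [ 0.475 -0.195  0.083]
blue [431. 339.] 70 [ 0.663 -0.375  0.069] [ 0.683 -0.336  0.077] [ 0.672 -0.354  0.073]
orange [398. 200.] 166 [0.735 0.004 0.072] [0.78  0.052 0.078] [0.758 0.029 0.074]
```

View pics/cropA.png

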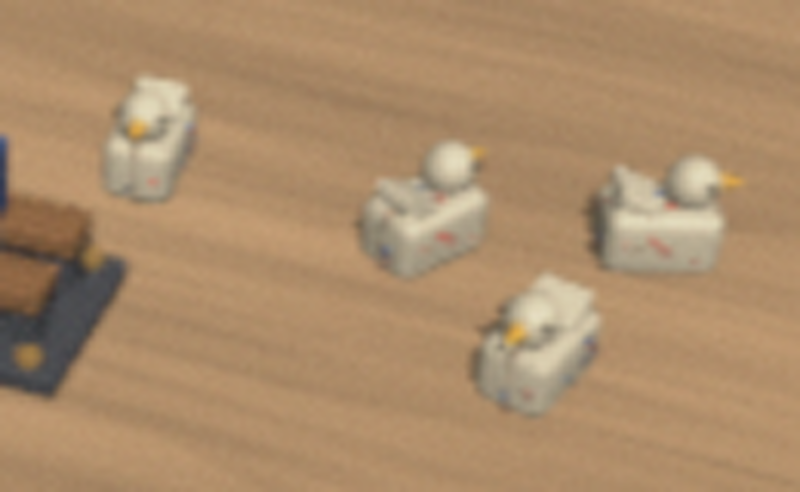

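Candidates are scene (344,192), (390,204), (428,205) and (407,226), at 0.36, 0.40, 0.43 and 0.50 m from the base. The one at (407,226) is farthest and is cream with speckles and a brown seam, so that is the one. Next I find its pose and the clamp's pose.

Run:
```python
from h import *
z=np.load('s0.npz')
def rect(P): 
    (c,s,a)=cv2.minAreaRect((P*1000).astype(np.float32)); return np.round(c,1),np.round(s,1),round(a,1)
for n in 'ab':
    f={k:z[k+n] for k in('image','depth','mtx','R','t')}; W=cloud(f)
    hsv=cv2.cvtColor(f['image'],cv2.COLOR_RGB2HSV).astype(int)
    fl=(abs(W[...,2])<.01)&(abs(W[...,0]-.42)<.1)&(abs(W[...,1]-.17)<.1); print(n,'floor',np.median(W[fl][:,2]))
    s=(np.hypot(W[...,0]-.427,W[...,1]-.263)<.055)&(W[...,2]>.008)
    P=W[s];C=hsv[s]; print('dove',rect(P[:,:2]),'body top',rect(P[(P[:,2]>.029)&(P[:,2]<.0365)][:,:2]))
    h=P[P[:,2]>.042]; y=(C[:,0]>15)&(C[:,0]<30)&(C[:,1]>150)&(P[:,2]>.035); print('high',h.mean(0).round(4),'beak',P[y].mean(0).round(4),y.sum())
    # base plate dark
    s=(W[...,2]>.004)&(W[...,2]<.02)&(abs(W[...,0]-.485)<.09)&(abs(W[...,1]+.05)<.2)&(hsv[...,2]<95)
    m=s.astype(np.uint8);c,l,st,_=cv2.connectedComponentsWithStats(m);
    P=W[(l==1+st[1:,4].argmax())]; print('plate',rect(P[:,:2]),np.median(P[:,2]))
    q=lambda lo,hi,y0,y1:W[(W[...,2]>lo)&(W[...,2]<hi)&(W[...,1]>y0)&(W[...,1]<y1)&(abs(W[...,0]-.485)<.07)]
    for nm,a in(('posttop',(.152,.164,-.22,-.165)),('trigtop',(.152,.164,-.165,-.11)),('jawtop',(.083,.094,-.03,.06)),('anviltop',(.081,.091,-.12,-.07)),('bed',(.043,.049,-.09,.08))):
        P=q(*a); print(nm,len(P),rect(P[:,:2]) if len(P)>4 else '',P[:,2].mean().round(4) if len(P) else '')
```

```text
a floor 0.0005910606201309696
dove (array([429.7, 264.1]), array([33.8, 58.8]), 73.3) body top (array([435.3, 269.3]), array([29.5, 57.6]), 43.7)
high [0.4366 0.2629 0.0493] beak [0.4534 0.2577 0.0477] 3
plate (array([489.3, -73.8]), array([ 93.7, 285.6]), 2.4) 0.012177652087708055
posttop 40 (array([ 487.5, -187.6]), array([24.2, 16.2]), 7.9) 0.1567
trigtop 25 (array([ 485.8, -139.9]), array([12.1, 20. ]), 84.0) 0.1567
jawtop 63 (array([481.8,  11.9]), array([39.8, 36.6]), 50.5) 0.0878
anviltop 66 (array([482.6, -90.6]), array([52.2, 15.9]), 2.6) 0.0848
bed 501 (array([481.3, -18. ]), array([ 75.5, 144.4]), 1.1) 0.0462
b floor -0.00028343525478873694
dove (array([423.6, 257.7]), array([37.4, 63.2]), 74.0) body top (array([420.9, 260.4]), array([30.2, 55.8]), 77.8)
high [0.4298 0.2577 0.0489] beak [0.4521 0.2554 0.0464] 4
plate (array([479.2, -75.8]), array([100.7, 291.2]), 1.7) 0.011487610096591246
posttop 97 (array([ 482.5, -189.3]), array([28. , 17.8]), 2.0) 0.1565
trigtop 56 (array([ 480.7, -142.9]), array([22.6, 11.4]), 1.3) 0.1563
jawtop 95 (array([476.4,  10.1]), array([42.5, 17.9]), 3.0) 0.0869
anviltop 58 (array([475.9, -91.2]), array([41.1, 17.6]), 2.5) 0.0847
bed 571 (array([477.1, -17. ]), array([ 71.7, 145.6]), 1.5) 0.0457
```

Clamp frame: origin about (0.480, -0.052), yaw about +2°. Dove: about (0.426, 0.261), beak along yaw -16°. The two cameras disagree by about 6 mm in x, so I'll refine with the wrist camera. I move above the dove through an outer waypoint.

Request:
{"op": "step_arm", "data": {"moves": [[390,-225,0,0,0,-0.868,85],[390,-225,0,0,0,-0.868,85],[390,-225,0,0,0,-0.868,85],[390,-225,0,0,0,-0.868,85],[390,-225,0,0,0,-0.868,85],[390,-225,0,0,0,-0.868,85],[390,-225,0,0,0,-0.868,85],[390,-225,0,0,0,-0.868,85]], "grip_force": 25}}

```text
clock: 0.9
tcp_pos: [0.5118, -0.2889, 0.2311]
orientation: [-2.509, -1.891, 0.0]
contact_force: [0.7, -0.9, 0.1]
grip_width: 0.0851
gripper_force: 0.0
```

```bash
cat > go.py <<'E'
from h import *; import sys
# go.py x y z yawdeg(of tool y): shift in tool axes (mm) and turn to a tool-down pose
x,y,z,w=map(float,sys.argv[1:5]); p,R,o=tool(); a=np.radians(w)
T=np.array([[-np.sin(a),np.cos(a),0],[np.cos(a),np.sin(a),0],[0,0,-1]]).T
print('tcp',p.round(4),'yaw',np.degrees(np.arctan2(R[1,1],R[0,1])).round(1),'t',o['clock'],'F',np.round(o['contact_force'],1),'w',o['grip_width'],o['gripper_force'])
print('shift',(R.T@(np.array([x,y,z])-p)*1000).round(1),'turn',cv2.Rodrigues(R.T@T)[0].ravel().round(3))
E
python3 go.py .427 .261 .20 -16
```

```text
tcp [ 0.5118 -0.2889  0.2311] yaw -16.0 t 0.9 F [ 0.7 -0.9  0.1] w 0.08508857338318958 0.0
shift [ 505.2 -233.    31.2] turn [-0.  0.  0.]
```

Request:
{"op": "step_arm", "data": {"moves": [[505,-233,25,0,0,0,85],[505,-233,25,0,0,0,85],[505,-233,25,0,0,0,85],[505,-233,25,0,0,0,85],[505,-233,25,0,0,0,85],[505,-233,25,0,0,0,85],[505,-233,25,0,0,0,85],[505,-233,25,0,0,0,85]]}}

```text
clock: 1.7
tcp_pos: [0.4494, 0.1059, 0.2133]
orientation: [2.509, 1.89, -0.0]
contact_force: [0.4, -0.1, -0.7]
grip_width: 0.0853
gripper_force: 0.0
```

```bash
python3 go.py .427 .261 .20 -16
python3 - <<'E'
from h import *
f=grab('wrist'); W=cloud(f); im=f['image']; save(im,'w1.png'); print(-f['R'].T@f['t'])
print(np.nanmin(W,(0,1)),np.nanmax(W,(0,1)))
E
```

```text
tcp [0.4494 0.1059 0.2133] yaw -16.0 t 1.7 F [ 0.4 -0.1 -0.7] w 0.08527719160200882 0.0
shift [142.9 -64.3  13.2] turn [ 0.  0. -0.]
[0.47213327 0.18595737 0.35698055]
[ 0.0346162  -0.35788451 -0.00282581] [0.79901559 0.34456596 0.30339467]
```

View pics/w1.png

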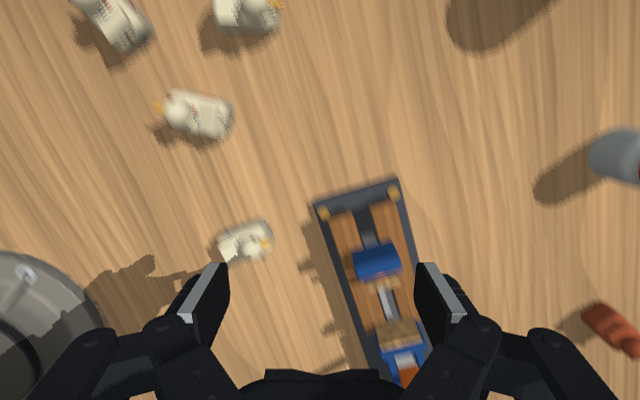

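```bash
cat > doves.py <<'E'
from h import *
f=grab('wrist'); W=cloud(f); print('cam',(-f['R'].T@f['t']).round(3))
fl=(abs(W[...,2])<.008); print('floor',np.median(W[fl][:,2]).round(4))
s=(np.hypot(W[...,0]-.427,W[...,1]-.261)<.05)&(W[...,2]>.006)
P=W[s]; vu=np.argwhere(s); print(len(P),'px',vu.min(0),vu.max(0))
for lo,hi in((.006,.07),(.029,.0375),(.042,.07)):
    Q=P[(P[:,2]>lo)&(P[:,2]<hi)]; c,sz,a=cv2.minAreaRect((Q[:,:2]*1000).astype(np.float32)); print(lo,len(Q),np.round(c,1),np.round(sz,1),round(a,1),Q.mean(0).round(4))
E
python3 doves.py
```

```text
cam [0.469 0.195 0.358]
floor 0.001
2926 px [  0 221] [ 48 292]
0.006 2926 [428.9 262. ] [37.3 64.1] 73.0 [0.428 0.26  0.041]
0.029 912 [425.5 263.4] [35.4 55.8] 74.6 [0.4283 0.2582 0.0332]
0.042 1357 [431.4 261.8] [25.6 59.2] 75.4 [0.4304 0.2615 0.0504]
```

The wrist view shows the meant dove at (250,10) with its beak to the right, and the clamp at (370,280). I move closer, settle and measure again.

Request:
{"op": "step_arm", "data": {"moves": [[103,-64,-10,0,0,0,85],[103,-64,-10,0,0,0,85],[103,-64,-10,0,0,0,85],[103,-64,-10,0,0,0,85],[103,-64,-10,0,0,0,85]]}}

```text
clock: 2.3
tcp_pos: [0.417, 0.2203, 0.223]
orientation: [2.508, 1.891, -0.001]
contact_force: [0.0, -0.6, -0.2]
grip_width: 0.0849
gripper_force: 0.0
```

```bash
python3 doves.py; python3 go.py .427 .262 .10 -15.5
```

```text
cam [0.44  0.3   0.367]
floor 0.001
13038 px [106 158] [399 485]
0.006 2039 [428.9 263.3] [37.2 63.2] 75.0 [0.4267 0.2659 0.0414]
0.029 704 [425.4 263.8] [35.9 55.7] 74.3 [0.4261 0.2673 0.0332]
0.042 939 [431.  261.9] [25.9 58.4] 74.8 [0.4299 0.2634 0.0504]
tcp [0.4173 0.2195 0.2229] yaw -16.1 t 2.35 F [ 0.6 -0.7  0.4] w 0.08509234844092187 0.0
shift [ 43.7  -2.4 122.9] turn [-0.     0.001 -0.01 ]
```

Dove centre is (0.4255, 0.2636), yaw -15.5°, and two views agree on it. The body measures 35.9 by 55.7 mm, which matches. Now I descend.

Request:
{"op": "step_arm", "data": {"moves": [[45,-4,80,0,0,-0.01,85],[45,-4,80,0,0,-0.01,85],[45,-4,120,0,0,-0.01,85],[45,-4,150,0,0,-0.01,85],[45,-4,180,0,0,-0.01,85],[45,-4,205,0,0,-0.01,85],[45,-4,220,0,0,-0.01,85],[45,-4,220,0,0,-0.01,85]]}}

```text
clock: 3.15
tcp_pos: [0.4251, 0.2632, 0.0016]
orientation: [2.5, 1.901, -0.006]
contact_force: [0.2, 0.9, 0.9]
grip_width: 0.085
gripper_force: 0.0
```

```bash
python3 go.py .4255 .2636 .002 -15.5
python3 - <<'E'
from h import *
f=grab('side'); save(cv2.resize(f['image'][120:260,160:360],None,fx=3,fy=3),'g1.png')
f=grab('wrist'); save(f['image'],'g1w.png')
E
```

```text
tcp [0.4251 0.2632 0.0016] yaw -15.5 t 3.15 F [0.2 0.9 0.9] w 0.08502710056417634 0.0
shift [ 0.5  0.3 -0.4] turn [-0.002  0.003 -0.   ]
```

View pics/g1w.png

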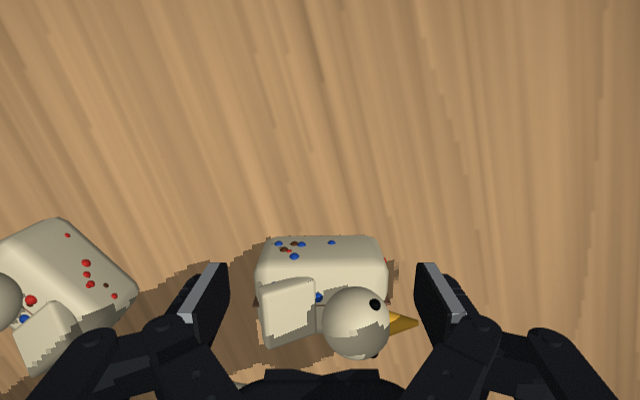

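The dove body spans px 257–388 between finger tips at 229 and 416, so it is centred. I close lightly and lift.

Request:
{"op": "step_arm", "data": {"moves": [[0,0,0,0,0,0,50],[0,0,0,0,0,0,50],[0,0,0,0,0,0,50],[0,0,0,0,0,0,50],[0,0,0,0,0,0,50],[0,0,0,0,0,0,50],[0,0,-8,0,0,0,50],[0,0,-15,0,0,0,50]], "grip_force": 25}}

```text
clock: 4.05
tcp_pos: [0.4256, 0.2653, 0.019]
orientation: [2.499, 1.904, 0.0]
contact_force: [-0.7, 0.3, -1.3]
grip_width: 0.0556
gripper_force: 27.5
```

Request:
{"op": "step_arm", "data": {"moves": [[0,0,-50,0,0,0,50],[0,0,-100,0,0,0,50],[0,0,-150,0,0,0,50],[0,0,-185,0,0,0,50],[0,0,-185,0,0,0,50]]}}

```text
clock: 4.55
tcp_pos: [0.4279, 0.2675, 0.209]
orientation: [2.498, 1.903, 0.015]
contact_force: [0.6, -0.5, -0.8]
grip_width: 0.0555
gripper_force: 28.2
```

```bash
python3 go.py .478 -.06 .20 2
```

```text
tcp [0.4279 0.2675 0.209 ] yaw -15.4 t 4.55 F [ 0.6 -0.5 -0.8] w 0.05549419959126309 28.247758448123932
shift [-302.4  135.3    7.8] turn [ 0.008 -0.006 -0.304]
```

Request:
{"op": "step_arm", "data": {"moves": [[-45,20,0,0,0,-0.05,50],[-90,40,0,0,0,-0.1,50],[-135,60,0,0,0,-0.15,50],[-180,80,0,0,0,-0.2,50],[-225,100,0,0,0,-0.25,50],[-265,120,0,0,0,-0.304,50],[-302,135,0,0,0,-0.304,50],[-302,135,0,0,0,-0.304,50]]}}

```text
clock: 5.35
tcp_pos: [0.4746, -0.0682, 0.2023]
orientation: [-2.193, -2.25, 0.004]
contact_force: [-0.4, -0.4, -1.4]
grip_width: 0.0555
gripper_force: 28.2
```

```bash
cat > clampw.py <<'E'
from h import *
import sys
f=grab('wrist'); W=cloud(f); print('cam',(-f['R'].T@f['t']).round(3)); save(f['image'],sys.argv[1])
hsv=cv2.cvtColor(f['image'],cv2.COLOR_RGB2HSV).astype(int)
rect=lambda P:(lambda c,s,a:(np.round(c,1),np.round(s,1),round(a,1)))(*cv2.minAreaRect((P[:,:2]*1000).astype(np.float32)))
for nm,(lo,hi,y0,y1) in dict(posttop=(.152,.164,-.22,-.165),trigtop=(.152,.164,-.165,-.11),jawtop=(.084,.092,-.04,.06),anviltop=(.082,.09,-.12,-.07),pad=(.06,.083,-.04,.03),bed=(.044,.049,-.09,.08),plate=(.008,.015,-.24,.1)).items():
    s=(W[...,2]>lo)&(W[...,2]<hi)&(W[...,1]>y0)&(W[...,1]<y1)&(abs(W[...,0]-.48)<.06)
    l=cv2.connectedComponentsWithStats(s.astype(np.uint8)); 
    if l[0]<2: print(nm,'none'); continue
    k=l[1]==1+l[2][1:,4].argmax(); P=W[k]; v,u=np.argwhere(k).mean(0)
    print(nm,len(P),rect(P),P[:,:].min(0).round(4),P.max(0).round(4),'px',int(u),int(v))
E
python3 clampw.py c1.png; python3 go.py .478 -.06 .20 2
```

```text
cam [0.472 0.015 0.346]
posttop 429 (array([ 483.7, -183. ]), array([27.9,  8.9]), 12.1) [ 0.4709 -0.1903  0.1521] [ 0.4981 -0.1788  0.1602] px 329 366
trigtop none
jawtop 1311 (array([479.4,  10.4]), array([44. , 15.9]), 1.4) [0.4575 0.002  0.0841] [0.5015 0.0188 0.0914] px 331 92
anviltop 1036 (array([482.5, -90.2]), array([49.2, 16.2]), 1.7) [ 0.458 -0.099  0.082] [ 0.5072 -0.0818  0.0895] px 330 215
pad 632 (array([480.2,  -7.1]), array([33.5, 16.6]), 1.7) [ 0.4635 -0.0157  0.06  ] [0.4972 0.0012 0.083 ] px 330 117
bed 4300 (array([457.3, -18.1]), array([ 26.7, 143.1]), 1.3) [ 0.4424 -0.0898  0.0445] [0.4722 0.0537 0.049 ] px 303 115
plate 6518 (array([480.9, -39.6]), array([100.2, 216.5]), 1.6) [ 0.4285 -0.1465  0.0084] [0.5332 0.0696 0.015 ] px 327 113
tcp [ 0.4746 -0.0647  0.2024] yaw 1.7 t 5.4 F [-0.   0.8 -1.3] w 0.05561605904381657 28.161202669143677
shift [4.6 3.6 2.4] turn [-0.002  0.    -0.006]
```

View pics/c1.png

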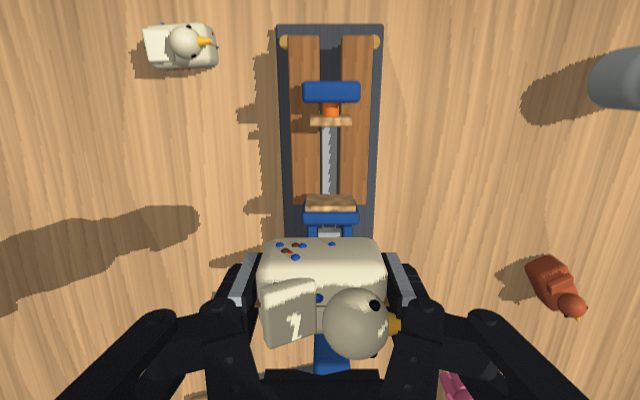

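The wrist view shows the dove held at (320,290). The clamp's jaw is at (331,92), its pad at (330,120) and the anvil cork at (330,203). I measure once more now that the arm has settled.

```bash
python3 clampw.py c2.png
python3 - <<'E'
from h import *
f=grab('wrist');W=cloud(f);hsv=cv2.cvtColor(f['image'],cv2.COLOR_RGB2HSV).astype(int)
# cork: faces at heights
for nm,y0,y1 in(('anvilcork',-.1,-.06),('padcork',-.03,.0)):
  for lo,hi in((.05,.06),(.06,.07),(.07,.078),(.078,.084)):
    s=(W[...,2]>lo)&(W[...,2]<hi)&(W[...,1]>y0)&(W[...,1]<y1)&(abs(W[...,0]-.48)<.012)&(hsv[...,0]<40)
    P=W[s]
    if len(P)>5: print(nm,lo,len(P),np.percentile(P[:,1],[2,50,98]).round(4))
# held dove bounding
s=(W[...,2]>.19)&(W[...,2]<.245)&(hsv[...,1]<90)&(hsv[...,2]>120)&(abs(W[...,1]+.06)<.06)&(abs(W[...,0]-.475)<.06)
P=W[s]
Q=P[(P[:,2]>.228)&(P[:,2]<.24)]
print(len(P),np.percentile(P,[1,50,99],axis=0).round(4)); print(cv2.minAreaRect((Q[:,:2]*1000).astype(np.float32)),len(Q))
E
python3 go.py .478 -.06 .20 2
```

```text
cam [0.472 0.019 0.346]
posttop 288 (array([ 484.2, -181.3]), array([26.6,  6.3]), 6.2) [ 0.4713 -0.1859  0.1521] [ 0.4978 -0.1785  0.1587] px 328 368
trigtop 3 (array([ 477., -147.]), array([1.5, 0.1]), 19.5) [ 0.4763 -0.1472  0.1578] [ 0.4777 -0.1467  0.1583] px 322 333
jawtop 1253 (array([479.7,  10.1]), array([43.5, 15.4]), 1.6) [0.4579 0.002  0.0843] [0.5015 0.0183 0.0907] px 331 97
anviltop 1027 (array([482.3, -90.4]), array([48.5, 16.8]), 1.3) [ 0.4581 -0.099   0.082 ] [ 0.5067 -0.0817  0.0891] px 329 219
pad 659 (array([480.1,  -7.3]), array([33.6, 16.8]), 1.7) [ 0.4634 -0.0162  0.062 ] [0.4971 0.0011 0.083 ] px 330 122
bed 4227 (array([457.4, -18.2]), array([ 26.4, 143.3]), 1.5) [ 0.4427 -0.0899  0.0442] [0.4723 0.0537 0.049 ] px 303 120
plate 6351 (array([480.8, -38. ]), array([100.1, 212.7]), 1.6) [ 0.4282 -0.1429  0.0084] [0.5335 0.0693 0.015 ] px 327 114
anvilcork 0.05 77 [-0.0832 -0.0827 -0.082 ]
anvilcork 0.06 100 [-0.0833 -0.0826 -0.082 ]
anvilcork 0.07 87 [-0.0833 -0.0827 -0.082 ]
anvilcork 0.078 148 [-0.0879 -0.0831 -0.0822]
padcork 0.05 10 [-0.009  -0.0086 -0.0083]
padcork 0.06 23 [-0.009  -0.0082 -0.0012]
padcork 0.07 187 [-0.0089 -0.005  -0.0005]
padcork 0.078 299 [-0.0158 -0.0118 -0.0084]
9687 [[ 0.4479 -0.0763  0.2069]
 [ 0.4689 -0.0521  0.2322]
 [ 0.4995 -0.0458  0.2444]]
((475.8760986328125, -62.93119430541992), (57.230621337890625, 33.20048141479492), 2.910006046295166) 4971
tcp [ 0.4748 -0.061   0.2028] yaw 2.0 t 5.5 F [ 1.1  0.7 -0.8] w 0.05552646769562035 28.154068887233734
shift [0.9 3.2 2.8] turn [-0.001 -0.001  0.   ]
```

```bash
python3 go.py .4805 -.048 .05 1.6
```

```text
tcp [ 0.4748 -0.061   0.2028] yaw 2.0 t 5.5 F [ 1.1  0.7 -0.8] w 0.05552646769562035 28.154068887233734
shift [ 12.7   6.3 152.8] turn [-0.001 -0.001  0.007]
```

Request:
{"op": "step_arm", "data": {"moves": [[11,5,20,0,0,0.007,50],[11,5,50,0,0,0.007,50],[11,5,70,0,0,0.007,50],[11,5,70,0,0,0.007,50],[11,5,70,0,0,0.007,50]]}}

```text
clock: 6.0
tcp_pos: [0.48, -0.0491, 0.1336]
orientation: [-2.187, -2.254, -0.0]
contact_force: [-0.9, -0.6, -0.9]
grip_width: 0.0556
gripper_force: 28.1
```

```bash
python3 go.py .4805 -.048 .05 1.6
```

```text
tcp [ 0.48   -0.0491  0.1336] yaw 1.7 t 6.0 F [-0.9 -0.6 -0.9] w 0.05561751819426704 28.07641178369522
shift [ 1.   0.6 83.6] turn [-0.    -0.001  0.003]
```

Request:
{"op": "step_arm", "data": {"moves": [[1,0,25,0,0,0,50],[1,0,50,0,0,0,50],[1,0,70,0,0,0,50],[1,0,80,0,0,0,50],[1,0,82,0,0,0,50],[1,0,82,0,0,0,50]]}}

```text
clock: 6.6
tcp_pos: [0.4809, -0.0493, 0.0522]
orientation: [2.189, 2.252, 0.001]
contact_force: [0.3, 0.9, -0.3]
grip_width: 0.0554
gripper_force: 28.1
```

```bash
python3 go.py .4805 -.048 .048 1.6
python3 - <<'E'
from h import *
f=grab('side');W=cloud(f);hsv=cv2.cvtColor(f['image'],cv2.COLOR_RGB2HSV).astype(int)
s=(W[...,2]>.04)&(W[...,2]<.11)&(abs(W[...,0]-.48)<.04)&(abs(W[...,1]+.05)<.03)&(hsv[...,1]<100)&(hsv[...,2]>120)
P=W[s];print(len(P),np.percentile(P,[1,50,99],axis=0).round(4))
save(cv2.resize(f['image'][180:340,240:400],None,fx=3.7,fy=3.7,interpolation=cv2.INTER_CUBIC),'p1.png')
E
```

```text
tcp [ 0.4809 -0.0493  0.0522] yaw 1.6 t 6.6 F [ 0.3  0.9 -0.3] w 0.055389753858603584 28.108096718788147
shift [ 1.3 -0.3  4.2] turn [0.001 0.    0.   ]
30 [[ 0.4564 -0.0628  0.0786]
 [ 0.471  -0.0493  0.0868]
 [ 0.4888 -0.0359  0.104 ]]
```

View pics/p1.png

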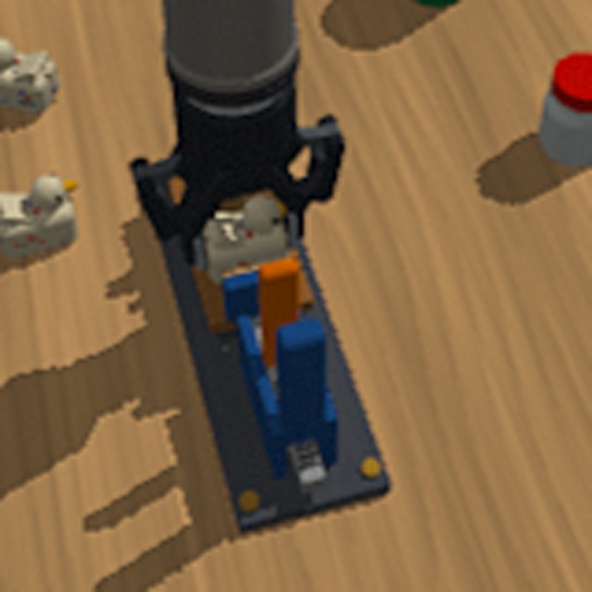

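The dove is between the jaws at about (245,240) and close to the bed, with its top at z 0.104. I ease it down and watch the force.

Request:
{"op": "step_arm", "data": {"moves": [[1,0,1,0,0,0,50],[1,0,2,0,0,0,50],[1,0,3,0,0,0,50],[1,0,3,0,0,0,50]]}}

```text
clock: 7.05
tcp_pos: [0.4809, -0.0485, 0.0505]
orientation: [2.189, 2.251, 0.0]
contact_force: [-5.8, 1.0, 22.6]
grip_width: 0.0556
gripper_force: 30.8
```

Request:
{"op": "step_arm", "data": {"moves": [[0,0,-1.5,0,0,0,50],[0,0,-1.5,0,0,0,50]]}}

```text
clock: 7.25
tcp_pos: [0.4806, -0.0486, 0.0506]
orientation: [2.189, 2.251, 0.001]
contact_force: [-2.0, 0.7, 10.3]
grip_width: 0.0556
gripper_force: 29.4
```

Request:
{"op": "step_arm", "data": {"moves": [[0,0,-0.7,0,0,0,57],[0,0,-0.7,0,0,0,62],[0,0,-0.7,0,0,0,70],[0,0,-0.7,0,0,0,85],[0,0,-0.7,0,0,0,85],[0,0,-0.7,0,0,0,85]]}}

```text
clock: 7.85
tcp_pos: [0.48, -0.0485, 0.0504]
orientation: [-2.19, -2.252, 0.0]
contact_force: [-0.2, -0.6, -0.2]
grip_width: 0.0853
gripper_force: 0.0
```

Request:
{"op": "step_arm", "data": {"moves": [[0,0,-15,0,0,0,85],[0,0,-40,0,0,0,85],[0,0,-80,0,0,0,85],[0,0,-130,0,0,0,85],[0,0,-150,0,0,0,85],[-50,0,-150,0,0,0,85],[-50,0,-150,0,0,0,85],[-50,0,-150,0,0,0,85]]}}

```text
clock: 8.65
tcp_pos: [0.4811, -0.0999, 0.2004]
orientation: [-2.194, -2.249, 0.001]
contact_force: [-0.8, 2.2, -0.1]
grip_width: 0.0852
gripper_force: 0.0
```

```bash
python3 go.py .4835 -.167 .20 91.6; python3 clampw.py d1.png
python3 - <<'E'
from h import *
f=grab('wrist');W=cloud(f)
s=(W[...,2]>.049)&(W[...,2]<.11)&(abs(W[...,0]-.48)<.04)&(W[...,1]>-.075)&(W[...,1]<-.022)
P=W[s]
for lo,hi in((.05,.11),(.073,.085),(.09,.11)):
  Q=P[(P[:,2]>lo)&(P[:,2]<hi)];print(lo,len(Q),cv2.minAreaRect((Q[:,:2]*1000).astype(np.float32)),Q[:,2].max())
E
```

```text
tcp [ 0.4811 -0.0999  0.2004] yaw 1.4 t 8.65 F [-0.8  2.2 -0.1] w 0.08521159435324174 0.0
shift [-67.2   0.8   0.4] turn [-0.    -0.    -1.574]
cam [ 0.479 -0.017  0.344]
posttop 884 (array([ 484.9, -188.5]), array([17.5, 27.8]), 89.5) [ 0.4711 -0.1973  0.152 ] [ 0.4988 -0.1797  0.1604] px 323 339
trigtop 615 (array([ 483.6, -141.9]), array([22.9, 12.1]), 1.9) [ 0.472 -0.148  0.152] [ 0.4951 -0.1358  0.1603] px 324 283
jawtop 1499 (array([479.4,  10.2]), array([43.9, 16. ]), 1.4) [0.4576 0.0018 0.0847] [0.5013 0.0186 0.0916] px 323 45
anviltop 1147 (array([482.3, -90.4]), array([48.9, 16.5]), 1.5) [ 0.458  -0.0992  0.0821] [ 0.507  -0.0818  0.0892] px 323 180
pad 762 (array([479.7,  -6.3]), array([40.4, 18.4]), 1.4) [ 0.4593 -0.0159  0.0643] [0.4996 0.0034 0.083 ] px 323 72
bed 3393 (array([457.9, -21.1]), array([ 27.1, 137.5]), 1.6) [ 0.4425 -0.09    0.0441] [0.4726 0.0479 0.049 ] px 294 69
plate 3700 (array([444.7, -83.5]), array([ 25.6, 276.6]), 1.5) [ 0.4284 -0.2218  0.0088] [0.4601 0.0544 0.015 ] px 283 160
0.05 3151 ((484.04827880859375, -50.15082550048828), (63.37871170043945, 36.49033737182617), 0.7623664140701294) 0.10638911398224372
0.073 1265 ((480.3484191894531, -50.35884094238281), (55.989681243896484, 36.18717956542969), 0.6421876549720764) 0.08497602816193056
0.09 1280 ((486.8286437988281, -50.43439865112305), (57.89108657836914, 25.266765594482422), 2.3774149417877197) 0.10638911398224372
```

View pics/d1.png

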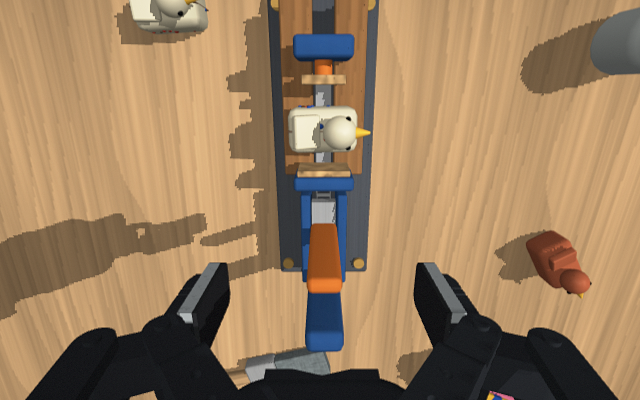

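The dove stands upright at (0.4803, -0.0503), and the midpoint between the faces is y ≈ -0.049. The post outer face is at y ≈ -0.198 and the trigger outer face at y ≈ -0.136. I turn the tool and go to the straddle.

Request:
{"op": "step_arm", "data": {"moves": [[-40,1,-5,0,0,0.15,85],[-67,1.5,-5,0,0,0.3,85],[-67,1.5,-5,0,0,0.45,85],[-67,1.5,-5,0,0,0.6,85],[-67,1.5,-5,0,0,0.75,85],[-67,1.5,-5,0,0,0.9,85],[-67,1.5,-5,0,0,1.05,85],[-67,1.5,-5,0,0,1.2,85]]}}

```text
clock: 9.55
tcp_pos: [0.4848, -0.164, 0.2051]
orientation: [-3.08, -0.616, 0.001]
contact_force: [-0.0, -0.8, -0.4]
grip_width: 0.0847
gripper_force: 0.0
```

```bash
python3 go.py .4842 -.167 .2 -88.4
```

```text
tcp [ 0.4848 -0.164   0.2051] yaw -67.4 t 9.55 F [-0.  -0.8 -0.4] w 0.08469264548220463 0.0
shift [-1.7  2.5  5.1] turn [-0.001  0.001  0.367]
```

Request:
{"op": "step_arm", "data": {"moves": [[-1,1.5,0,0,0,0.15,85],[-1,1.5,0,0,0,0.3,85],[-1,1.5,0,0,0,0.367,85],[-1,1.5,0,0,0,0.367,85],[-1,1.5,0,0,0,0.367,85]]}}

```text
clock: 10.05
tcp_pos: [0.4845, -0.1663, 0.2053]
orientation: [-3.141, -0.056, 0.001]
contact_force: [0.4, -0.4, -0.6]
grip_width: 0.0853
gripper_force: 0.0
```

```bash
python3 go.py .4842 -.167 .118 -88.4; python3 clampw.py e1.png
```

```text
tcp [ 0.4845 -0.1663  0.2053] yaw -88.0 t 10.05 F [ 0.4 -0.4 -0.6] w 0.08531629632630842 0.0
shift [-0.3  0.8 87.3] turn [-0.     0.     0.007]
cam [ 0.568 -0.164  0.349]
posttop 1096 (array([ 485.9, -189.9]), array([26.9, 18.2]), 1.8) [ 0.4724 -0.1991  0.152 ] [ 0.4994 -0.1806  0.1607] px 357 221
trigtop 647 (array([ 484.6, -142.8]), array([23.2, 12.2]), 1.7) [ 0.4729 -0.1491  0.152 ] [ 0.4961 -0.1367  0.1614] px 284 221
jawtop 1048 (array([479.8,   9.3]), array([44.3, 17. ]), 1.9) [4.577e-01 4.000e-04 8.400e-02] [0.502 0.018 0.091] px 111 187
anviltop 1095 (array([482.7, -91.5]), array([49.9, 17.4]), 1.6) [ 0.458  -0.1007  0.082 ] [ 0.5078 -0.0823  0.089 ] px 233 187
pad 1556 (array([484.1,  -4.8]), array([45.8, 29.2]), 17.7) [ 0.4589 -0.017   0.0602] [0.5021 0.0161 0.083 ] px 137 181
bed 2931 (array([503.3, -17.8]), array([ 26.8, 144.7]), 1.5) [ 0.4881 -0.09    0.044 ] [0.5185 0.0545 0.049 ] px 155 148
plate 6944 (array([487. , -77.1]), array([ 91.3, 289.3]), 1.3) [ 0.4446 -0.2224  0.008 ] [0.5358 0.0685 0.015 ] px 259 134
```

Request:
{"op": "step_arm", "data": {"moves": [[0,1,30,0,0,0.007,85],[0,1,60,0,0,0.007,85],[0,1,80,0,0,0.007,85],[0,1,87,0,0,0.007,85],[0,1,87,0,0,0.007,85]]}}

```text
clock: 10.6
tcp_pos: [0.484, -0.1679, 0.1179]
orientation: [-3.141, -0.04, 0.003]
contact_force: [-0.1, 0.2, -0.5]
grip_width: 0.085
gripper_force: 0.0
```

Request:
{"op": "step_arm", "data": {"moves": [[0,0.5,0,0,0,0,75],[0,0.5,0,0,0,0,66],[0,0.5,0,0,0,0,64],[0,0.5,0,0,0,0,64],[0,0.5,0,0,0,0,64]], "grip_force": 25}}

```text
clock: 11.1
tcp_pos: [0.485, -0.1685, 0.119]
orientation: [3.141, 0.04, 0.002]
contact_force: [-0.0, 2.7, 1.2]
grip_width: 0.0639
gripper_force: 0.8
```

```bash
python3 go.py .4842 -.168 .118 -88.4; python3 clampw.py e2.png|egrep 'post|trig|jaw|pad'
```

```text
tcp [ 0.485  -0.1685  0.119 ] yaw -88.6 t 11.1 F [-0.   2.7  1.2] w 0.06394404753025879 0.7738390937447548
shift [-0.8 -0.5  1. ] turn [ 0.    -0.001 -0.003]
posttop 2786 (array([ 486. , -189.9]), array([27.5, 18.2]), 1.6) [ 0.4723 -0.199   0.152 ] [ 0.4999 -0.1806  0.1605] px 374 307
trigtop 2640 (array([ 484.1, -136.6]), array([24.4, 25.8]), 4.4) [ 0.4723 -0.1493  0.152 ] [ 0.4969 -0.1232  0.164 ] px 246 307
jawtop 2128 (array([480.1,   9.1]), array([43.8, 17.3]), 0.6) [4.583e-01 2.000e-04 8.400e-02] [0.5021 0.0177 0.0907] px 20 234
pad 3468 (array([483.4,  -4.1]), array([44.9, 31. ]), 14.6) [ 0.4583 -0.0178  0.06  ] [0.5022 0.0165 0.083 ] px 59 222
```

View pics/e2.png

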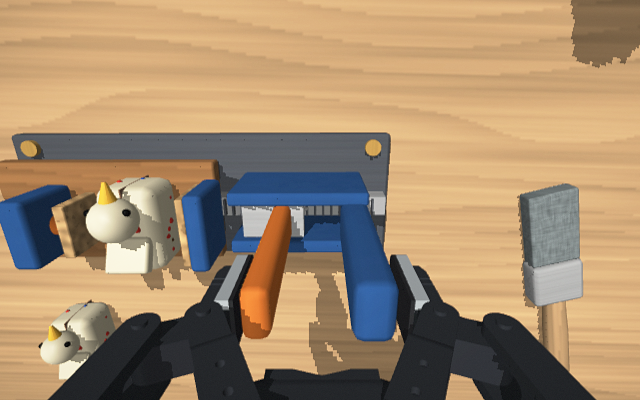

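The close view shows the jaw pad at (75,225), the dove at (130,225) facing flat sides to the corks, and the fingers straddling trigger and post at (250,280) and (370,280). First pump: I close slowly and shift the hand so the post-side finger stays on the post.

Request:
{"op": "step_arm", "data": {"moves": [[0,1,0,0,0,0,61],[0,2.5,0,0,0,0,58],[0,4,0,0,0,0,55],[0,5.5,0,0,0,0,52],[0,7,0,0,0,0,49],[0,8.5,0,0,0,0,46],[0,10,0,0,0,0,43],[0,10,0,0,0,0,43]], "grip_force": 30}}

```text
clock: 11.95
tcp_pos: [0.4851, -0.1772, 0.1189]
orientation: [-3.14, -0.041, -0.0]
contact_force: [-0.3, 7.7, 4.9]
grip_width: 0.043
gripper_force: 3.5
```

```bash
python3 go.py .4842 -.178 .118 -88.4
cat > jaw.py <<'E'
from h import *
import sys
f=grab('wrist');W=cloud(f);save(f['image'],sys.argv[1]);hsv=cv2.cvtColor(f['image'],cv2.COLOR_RGB2HSV).astype(int)
g=lambda lo,hi,y0,y1,m=True,w=.03:W[(W[...,2]>lo)&(W[...,2]<hi)&(W[...,1]>y0)&(W[...,1]<y1)&(abs(W[...,0]-.48)<w)&m]
pc=lambda P:(len(P),np.percentile(P[:,1],[1,50,99]).round(4)) if len(P) else 0
blue=(hsv[...,0]>100)&(hsv[...,0]<125)&(hsv[...,1]>140); org=(hsv[...,0]<13)&(hsv[...,1]>190)
cork=(hsv[...,0]>8)&(hsv[...,0]<25)&(hsv[...,1]>50)
print('jaw top',pc(g(.084,.092,-.06,.06,blue))); print('stem',pc(g(.055,.083,-.06,.03,org)))
print('pad cork',pc(g(.078,.083,-.07,.03,cork&~org,.016)))
P=g(.073,.084,-.085,0,(hsv[...,1]<75),.04); print('dove body',pc(P))
P=g(.09,.11,-.1,0,True,.05); print('dove high',len(P),P.max(0).round(4),cv2.minAreaRect((P[:,:2]*1000).astype(np.float32)))
E
python3 jaw.py f1.png
```

```text
tcp [ 0.4851 -0.1772  0.1189] yaw -88.5 t 11.95 F [-0.3  7.7  4.9] w 0.04296639111208405 3.5117031633853912
shift [-0.9  0.8  0.9] turn [-0.002 -0.    -0.002]
jaw top (2127, array([-0.0114, -0.0056,  0.0045]))
stem (91, array([-0.0589, -0.0123, -0.0101]))
pad cork (646, array([-0.068 , -0.0263, -0.0215]))
dove body (2204, array([-0.0698, -0.0644, -0.0277]))
dove high 2531 [ 5.166e-01 -3.000e-04  1.054e-01] ((487.56536865234375, -32.747222900390625), (57.673866271972656, 64.96260070800781), 0.5161944031715393)
```

The jaw advanced about 12.5 mm. I release and pump again.

Request:
{"op": "step_arm", "data": {"moves": [[0,-5,0,0,0,0,54],[0,-11,0,0,0,0,64],[0,-11,0,0,0,0,65],[0,-11,0,0,0,0,65],[0,-11,0,0,0,0,65]]}}

```text
clock: 12.5
tcp_pos: [0.4844, -0.1683, 0.1186]
orientation: [3.141, 0.038, 0.0]
contact_force: [-0.7, 0.0, 0.3]
grip_width: 0.0651
gripper_force: 0.0
```

Request:
{"op": "step_arm", "data": {"moves": [[0,1,0,0,0,0,62],[0,2.5,0,0,0,0,59],[0,4,0,0,0,0,56],[0,5.5,0,0,0,0,53],[0,7,0,0,0,0,50],[0,8.5,0,0,0,0,47],[0,10,0,0,0,0,44],[0,10.5,0,0,0,0,43]]}}

```text
clock: 13.3
tcp_pos: [0.4853, -0.1769, 0.1193]
orientation: [-3.14, -0.04, -0.001]
contact_force: [-2.6, 8.5, 8.3]
grip_width: 0.043
gripper_force: 6.1
```

```bash
python3 jaw.py f2.png;python3 go.py .4842 -.178 .118 -88.4
```

```text
jaw top (2093, array([-0.0226, -0.0168, -0.0069]))
stem (89, array([-0.0479, -0.0233, -0.0218]))
pad cork (352, array([-0.0692, -0.0371, -0.0327]))
dove body (2125, array([-0.0762, -0.0709, -0.0397]))
dove high 2462 [ 0.5168 -0.0097  0.1052] ((487.7228698730469, -40.50847625732422), (57.70989227294922, 61.596675872802734), 0.6117985844612122)
tcp [ 0.4852 -0.1769  0.1193] yaw -88.5 t 13.35 F [-2.4  6.4  7.9] w 0.043131266150869284 6.360783576965332
shift [-1.1  1.1  1.3] turn [-0.001 -0.001 -0.002]
```

Request:
{"op": "step_arm", "data": {"moves": [[0,-5,0,0,0,0,54],[0,-11,0,0,0,0,64],[0,-11,0,0,0,0,65],[0,-11,0,0,0,0,65],[0,-11,0,0,0,0,65]]}}

```text
clock: 13.85
tcp_pos: [0.4845, -0.1678, 0.1185]
orientation: [3.141, 0.038, 0.0]
contact_force: [-0.1, 0.0, -0.2]
grip_width: 0.0651
gripper_force: 0.0
```

Request:
{"op": "step_arm", "data": {"moves": [[0,1,0,0,0,0,62],[0,2.5,0,0,0,0,59],[0,4,0,0,0,0,56],[0,5.5,0,0,0,0,53],[0,7,0,0,0,0,50],[0,7.5,0,0,0,0,49],[0,7.5,0,0,0,0,49]]}}

```text
clock: 14.55
tcp_pos: [0.485, -0.1739, 0.1192]
orientation: [-3.141, -0.04, -0.001]
contact_force: [-2.3, 5.2, 9.2]
grip_width: 0.049
gripper_force: 6.5
```

```bash
python3 jaw.py f3.png;python3 go.py .4842 -.178 .118 -88.4
```

```text
jaw top (2083, array([-0.0287, -0.0226, -0.0129]))
stem (92, array([-0.0538, -0.0293, -0.0274]))
pad cork (372, array([-0.0684, -0.0424, -0.0386]))
dove body (1640, array([-0.0805, -0.0754, -0.0283]))
dove high 2462 [ 0.5169 -0.0153  0.1054] ((487.6275329589844, -46.11793518066406), (57.82224655151367, 61.80807876586914), 0.9698600769042969)
tcp [ 0.4851 -0.1739  0.1192] yaw -88.5 t 14.6 F [-1.5  4.3  8.8] w 0.04887095036851655 6.558435559272766
shift [-1.   4.   1.2] turn [-0.001 -0.001 -0.002]
```

Request:
{"op": "step_arm", "data": {"moves": [[0,0.5,0,0,0,0,48],[0,1,0,0,0,0,47],[0,1.5,0,0,0,0,46],[0,2,0,0,0,0,45],[0,2,0,0,0,0,45]]}}

```text
clock: 15.1
tcp_pos: [0.4852, -0.1759, 0.1197]
orientation: [-3.141, -0.04, -0.001]
contact_force: [-4.5, 4.9, 13.0]
grip_width: 0.0451
gripper_force: 10.2
```

```bash
python3 jaw.py f4.png;python3 go.py .4842 -.178 .118 -88.4
```

```text
jaw top (2076, array([-0.0321, -0.026 , -0.0163]))
stem (49, array([-0.0552, -0.0324, -0.0307]))
pad cork (362, array([-0.0675, -0.0435, -0.0398]))
dove body (1512, array([-0.0812, -0.076 , -0.0396]))
dove high 2442 [ 0.5169 -0.0182  0.105 ] ((487.38800048828125, -48.47826385498047), (58.13524627685547, 59.8370475769043), 1.5187960863113403)
tcp [ 0.4852 -0.1759  0.1197] yaw -88.5 t 15.15 F [-3.3  5.3 12.9] w 0.04523446352381601 10.228651911020279
shift [-1.   2.1  1.7] turn [-0.001 -0.001 -0.002]
```

The dove now touches the anvil and the pad is pressed about 2.5 mm. The trigger is near the end of its stroke, so I release and make one more pump that ends mid-stroke.

Request:
{"op": "step_arm", "data": {"moves": [[0,-4,0,0,0,0,53],[0,-9.5,0,0,0,0,64],[0,-9.5,0,0,0,0,65],[0,-9.5,0,0,0,0,65],[0,-9.5,0,0,0,0,65]]}}

```text
clock: 15.65
tcp_pos: [0.4844, -0.1677, 0.1184]
orientation: [3.141, 0.038, -0.0]
contact_force: [0.5, 0.2, 1.1]
grip_width: 0.0652
gripper_force: 0.0
```

Request:
{"op": "step_arm", "data": {"moves": [[0,1,0,0,0,0,62],[0,2,0,0,0,0,60],[0,3,0,0,0,0,58],[0,3.5,0,0,0,0,57],[0,3.5,0,0,0,0,57]]}}

```text
clock: 16.15
tcp_pos: [0.4846, -0.1699, 0.1189]
orientation: [-3.14, -0.04, 0.0]
contact_force: [-1.3, 4.5, 6.1]
grip_width: 0.0572
gripper_force: 8.8
```

```bash
python3 jaw.py f5.png;python3 go.py .4842 -.178 .118 -88.4
```

```text
jaw top (2069, array([-0.032 , -0.0259, -0.0164]))
stem (54, array([-0.0551, -0.0327, -0.0308]))
pad cork (388, array([-0.0478, -0.0433, -0.0398]))
dove body (1506, array([-0.0812, -0.0762, -0.0427]))
dove high 2461 [ 0.517  -0.0178  0.1056] ((487.3099060058594, -48.138336181640625), (58.08934783935547, 59.73795700073242), 2.090486764907837)
tcp [ 0.4846 -0.1699  0.1189] yaw -88.5 t 16.2 F [-2.2  4.1  5.6] w 0.05706748944738992 8.834252804517746
shift [-0.6  8.1  0.9] turn [-0.001  0.    -0.003]
```

Request:
{"op": "step_arm", "data": {"moves": [[0,0.5,0,0,0,0,56],[0,1,0,0,0,0,55],[0,1,0,0,0,0,55]]}}

```text
clock: 16.5
tcp_pos: [0.4846, -0.1708, 0.1193]
orientation: [-3.141, -0.04, 0.0]
contact_force: [-3.8, 4.9, 10.0]
grip_width: 0.055
gripper_force: 11.5
```

```bash
python3 jaw.py f6.png;python3 go.py .4842 -.178 .118 -88.4
```

```text
jaw top (2080, array([-0.0336, -0.0275, -0.0181]))
stem (19, array([-0.056 , -0.0338, -0.0325]))
pad cork (375, array([-0.048 , -0.0434, -0.0399]))
dove body (1519, array([-0.0813, -0.076 , -0.0332]))
dove high 2473 [ 0.5168 -0.0207  0.105 ] ((487.5350646972656, -49.39209747314453), (58.264278411865234, 57.698909759521484), 0.36859655380249023)
tcp [ 0.4846 -0.1708  0.1193] yaw -88.5 t 16.55 F [-4.   5.4 10.4] w 0.05526823356302286 11.491270959377289
shift [-0.6  7.1  1.3] turn [-0.001  0.    -0.003]
```

The pad is now pressed about 3.1–4.1 mm by force and geometry. I add about 1.5 mm more.

Request:
{"op": "step_arm", "data": {"moves": [[0,0.4,0,0,0,0,54.2],[0,0.7,0,0,0,0,53.5],[0,0.7,0,0,0,0,53.5],[0,0.7,0,0,0,0,53.5]]}}

```text
clock: 16.95
tcp_pos: [0.4846, -0.1716, 0.1196]
orientation: [-3.141, -0.04, 0.0]
contact_force: [-4.4, 5.3, 13.3]
grip_width: 0.0535
gripper_force: 13.5
```

```bash
python3 jaw.py f7.png;python3 go.py .4842 -.178 .118 -88.4
python3 - <<'E'
import cv2
a=[cv2.resize(cv2.imread(f'pics/{n}.png')[150:290,0:240],None,fx=3.3,fy=2.1,interpolation=cv2.INTER_CUBIC)[:290] for n in('f2','f7')]
cv2.imwrite('pics/cmp.png',cv2.vconcat(a))
E
```

```text
jaw top (2063, array([-0.0347, -0.0287, -0.0193]))
stem (4, array([-0.0556, -0.0551, -0.0536]))
pad cork (374, array([-0.0479, -0.0434, -0.0399]))
dove body (1541, array([-0.0812, -0.076 , -0.0339]))
dove high 2448 [ 0.5166 -0.0219  0.1055] ((487.8072509765625, -50.03668212890625), (57.25857925415039, 56.75254440307617), 0.6730907559394836)
tcp [ 0.4846 -0.1715  0.1196] yaw -88.5 t 17.0 F [-4.4  4.6 12.7] w 0.05372063083929996 13.474372029304504
shift [-0.6  6.5  1.6] turn [-0.001  0.    -0.003]
```

View pics/cmp.png

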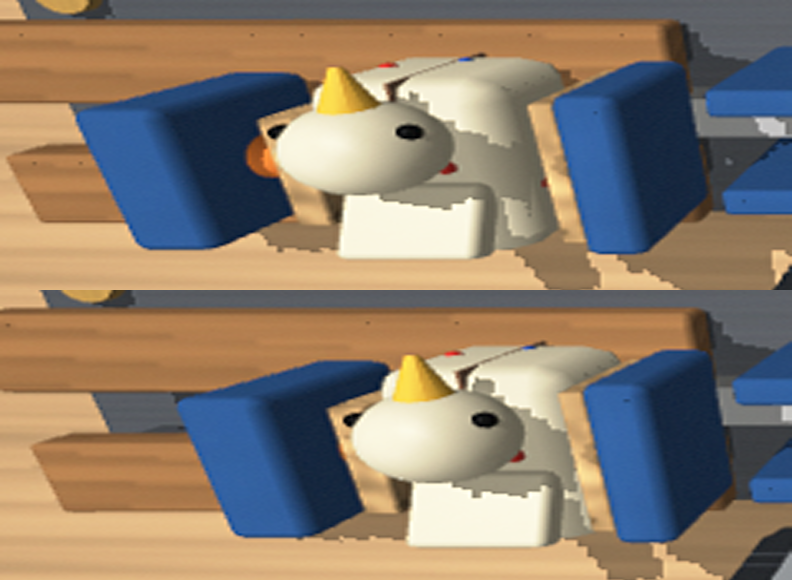

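The visible stem gap between jaw and cork has gone from 10.1 mm to 5.2 mm, so the pad is pressed about 4.9 mm. In the lower image the dove is flat against both corks. I check that it holds.

Request:
{"op": "step_arm", "data": {"moves": [[0,0,0,0,0,0,53.5],[0,0,0,0,0,0,53.5],[0,0,0,0,0,0,53.5],[0,0,0,0,0,0,53.5],[0,0,0,0,0,0,53.5],[0,0,0,0,0,0,53.5]]}}

```text
clock: 17.6
tcp_pos: [0.4846, -0.1716, 0.1196]
orientation: [-3.141, -0.04, 0.0]
contact_force: [-5.2, 4.8, 13.7]
grip_width: 0.0535
gripper_force: 13.5
```

```bash
python3 jaw.py f8.png
```

```text
jaw top (2052, array([-0.0347, -0.0286, -0.0192]))
stem (4, array([-0.0558, -0.0546, -0.054 ]))
pad cork (382, array([-0.0518, -0.0435, -0.0399]))
dove body (1534, array([-0.0811, -0.0759, -0.0337]))
dove high 2446 [ 0.5166 -0.0219  0.1051] ((487.66119384765625, -49.847084045410156), (57.1667366027832, 56.55012893676758), 1.3670923709869385)
```

Nothing has moved, so I hand in.

```bash
python3 -c "
from bench import r
print(r.hand_in())"
```

```text
the job is handed in; nothing more can be done
None
```

The speckled dove stands upright on the bed, held between both cork faces with the spring pad pressed in about 4.9 mm; the trigger is still squeezed and the job is handed in.

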